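Fit the spindle of a bench polishing head

TASK

Fit the spindle into the polishing head: take it from the wooden cradle by the stub behind its pulley, feel its nose through the fixed bearing and on through the loose one, and push it fully home so that the pulley hub sits against the fixed bearing. Then press the red clamp lever fully down and leave the spindle in place. Work gently: never force the spindle against the bearings, and leave the other things on the bench alone.

Things in the scene. Friction and masses are not known exactly. Their poses are not given: they have to be found in the camera images.
- spindle: Steel spindle 16 mm thick, 246 mm long, about 0.22 kg, level on the wooden cradle. Origin on its axis at the hub's end face, the shoulder that seats on the fixed bearing; x runs along it to the nose, 168 mm ahead. It can roll about x. Behind the origin: hub 26 mm wide, 6 mm long; V pulley 52 mm wide to 26 mm behind; then a 16 mm thick stub to 78 mm behind.
- spindle_nose (a point): Centre of the spindle's nose end, 168 mm ahead of its origin; the nose has a bevel 2 mm wide and 3 mm long.
- spindle_grip (a point): Middle of the stub behind the pulley, 48 mm behind the spindle's origin: grip here from above, across the spindle. Held here with a firm grip (about 100 N) the nose sags some 1 to 4 mm.
- v_cradle: Fixed wooden cradle 130 x 66 mm with two V blocks 57 mm high, which hold the spindle's axis 50 mm above the bench, along the cradle's x axis. Origin at the middle of its underside.
- polishing_head: Polishing head fixed on the bench: grey plate 225 x 124 x 12 mm with two blue pillow blocks 85 mm high. Origin on the plate's underside midway between the bearings; x is the push direction. The spindle's final axis is the line y = 0, z = 52 mm of this frame; home is the spindle's origin at x = -73 mm. Both bores are 17.2 mm wide and 16 mm long.
- bearing_mouth (a point): Centre of the fixed bearing's mouth, where the nose enters: (-73, 0, 52) mm of the polishing head; this bore ends at x = -57 mm. A spindle in it can still swing about 4 degrees either way.
- loose_nominal (a point): Point (57, 0, 52) mm of the polishing head, on the bearing axis: where the loose bearing's mouth should be. That bearing (x = 57 to 73 mm) was left anywhere up to 10 mm to either side along y, not reported: it must be found by feel. It slides along y in its guide, up to 11.5 mm, when pulled with about 3 N, so a spindle in its bore can draw it into line.
- clamp_lever (a joint): Red clamp lever by the loose bearing, rad: 0 fully down (level), 0.65 to 0.95 (raised) at the start. It stays where it is left; about 4 N at 40 mm from the pivot moves it. From lever_pivot it reaches along the head's x axis, rising by this angle; 9 mm thick, then from 43 to 89 mm from the pivot a red grip 18 mm wide, 13 mm thick.
- lever_pivot (a point): Pivot of the clamp lever: (108, -42, 32) mm of the polishing head.
- sanding: Bystander: cork sanding block, 115 x 66 x 30 mm. Origin under its middle.
- tape: Bystander: tape measure, 91 x 39 x 66 mm. Origin under its middle.
- hex_keys: Bystander: red folding hex keys, 111 x 20 x 24 mm. Origin under its middle.

How it is judged:
By the outcome, as a careful person would: the job done as asked, in the order asked, and still so for the second after the job is handed in, with the robot touching nothing.
It also fails if it takes over 72 s, if anything falls off the work surface, if the arm or the gripper's body presses on something with over 40 N, if the wrist force passes 120 N, or if a joint passes its speed limit or range.

ROBOT

A 6-joint arm with a two-finger parallel gripper is mounted at the origin on a cart in front of the work surface, level with it; the furniture and walls round the work are solid. World frame = base frame: x ahead of the robot, y to its left, z up, the work surface at z = 0. Lengths are in mm, angles in rad, forces in N, time in s.
With the tool pointing down it reaches from about 325 to 900 mm from the base axis. Payload 6.1 kg.
Tool frame: the origin (TCP) lies midway between the tips of the shut fingers; the grasp point (between the pads) lies 19 mm behind it (ctrl.grip_depth is the distance from the TCP to the grasp point, in mm); z points along the fingers, y is the line along which they close (so a half turn about z gives the same grasp; the last joint's range is limited). The gripper opens to 87 mm and grips with 3 to 60 N. Pads are 19 mm wide; open, the fingers measure 117 mm over their backs; the gripper's body (75 mm by 190 mm) begins 51 mm behind the grasp point.
Start: joints at [1.139, 0.22, 1.526, -0, 1.395, -0.126], TCP at [188.158, 595.996, 190.038] pointing down, gripper open.
Joint ranges: [-2.98, 2.98], [-0.91, 2.08], [0.09, 2.57], [-1.24, 4.39], [0.2, 2.65], [-2.68, 2.68]. Speed limits (rad/s): [2.57, 2.57, 3.01, 3.14, 3.14, 3.14].

INTERFACE

Orientations are given as [roll, pitch, yaw] about the fixed x, y, z axes, in that order (R = Rz(yaw) Ry(pitch) Rx(roll)).
In Python, from plant import ctrl, viewer gives the robot as it stands. Calls block until the motion is done:
- ctrl.goto(position, orientation): joint-space move of the TCP to a pose.
- ctrl.movel(position, vel=150, rotation=None): straight line of the TCP; rotation=None keeps the orientation; vel is the mean speed in mm/s.
- ctrl.goto_joints(angles): joint-space move.
- ctrl.command_gripper(opening, strength=None): opening from 0.0 (shut) to 1.0 (fully open); strength is the grip in N (None keeps the last); returns when the fingers have stopped.
- ctrl.sleep(seconds).
- ctrl.ik(position, orientation): joint angles nearest the present ones, or None.
- viewer.snapshot(name): name is "scene" or "top" or "wrist"; returns the picture (480x640x3 uint8, blue, green, red); there is no depth.
- viewer.get_calibration(name): a dict with "fx", "fy", "cx", "cy" (pixels), "dist" ([k1, k2, p1, p2, k3] as OpenCV has them; the pictures are not rectified), "R" (3x3) and "t" (3): a world point X has camera coordinates R X + t. Camera axes: x right, y down, z forward; pixel columns grow to the right and rows downward; lengths in mm; the calibration is good to about 2 mm. A picture is of the moment at which its call begins: read the wrist's pose just before it. get_calibration takes no time and is no camera call; for the wrist camera it gives the pose at the moment of the call.
A pose or a line that the arm cannot do raises ctrl.IKError and nothing moves.
- ctrl.finish_job(): hands the job in; it is judged then, once.
Readings, each from a call of its own:
- ctrl.read_t(): time.
- ctrl.read_joint_positions(): joint angles.
- ctrl.read_dq(): joint speeds.
- ctrl.read_joint_efforts(): joint torques, N m.
- ctrl.read_ee_pos(): TCP position.
- ctrl.read_orientation(): TCP orientation.
- ctrl.read_contact_force(): force on the tool from outside, world axes, zero at the start.
- ctrl.read_torque(): the same for the moment, N m.
- ctrl.read_finger_gap(): opening from 0.0 (shut) to 1.0 (fully open).
- ctrl.read_finger_force(): force on a finger pad.
Only numpy, scipy, OpenCV 4.12 (cv2) and the standard library are available. Lean on these libraries where they do the work, as an engineer would, in place of code of your own. Each camera call takes 0.05 s, during which the arm holds its last target. There are 200 camera calls.

## Working session

There is one attempt and no reset: what is moved stays moved. The work goes in short steps, each a Python script; the robot and the scene stay as the last script left them, time stands still between calls to the robot, and variables do not carry over. Pictures are saved under pics/ and viewed, at most 10 in all, crops included, and the job is handed in when it is done.

```bash
ls; mkdir -p pics
python3 - <<'E'
from plant import ctrl, viewer
import cv2, numpy as np
for n in("scene","top"):
    cv2.imwrite(f"pics/{n}0.png",viewer.snapshot(n))
    c=viewer.get_calibration(n); print(n,{k:np.round(v,3).tolist() for k,v in c.items()})
print(ctrl.read_t(),ctrl.read_orientation(),ctrl.grip_depth)
E
```

```text
pics
scene {'fx': 598.212, 'fy': 598.212, 'cx': 321.319, 'cy': 237.091, 'dist': [-0.148, 0.0, 0.0, 0.0, 0.0], 'R': [[0.827, -0.563, -0.001], [-0.33, -0.483, -0.811], [0.456, 0.671, -0.585]], 't': [-426.684, 289.446, 1070.724]}
top {'fx': 588.655, 'fy': 588.655, 'cx': 321.177, 'cy': 244.75, 'dist': [0.059, 0.0, 0.0, 0.0, 0.0], 'R': [[0.024, -1.0, -0.007], [-0.993, -0.024, -0.112], [0.112, 0.009, -0.994]], 't': [60.973, 582.542, 1162.926]}
0.1 [-3.13986035e+00 -2.20634220e-04  2.83581680e+00] 18.700000000000003
```

View pics/scene0.png

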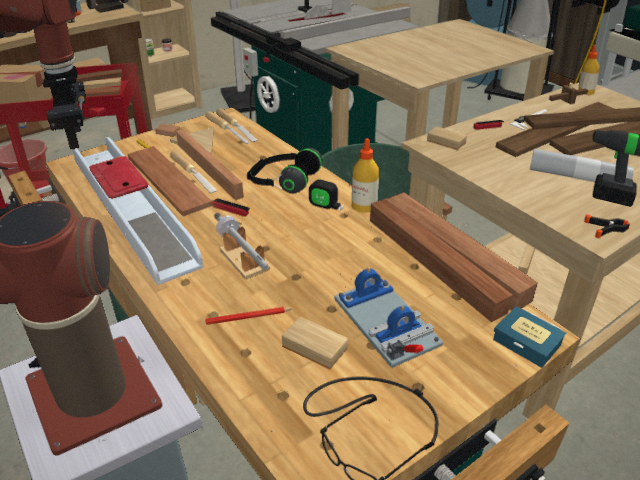

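View pics/top0.png

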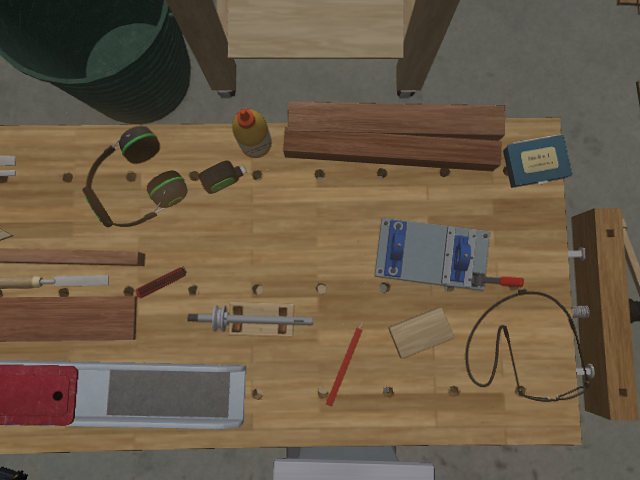

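The scene shows the spindle on its cradle at about (240,245), and the head at about (390,310). In the top view the spindle runs from (187,317) to a nose at (313,321). The head plate covers about (375–493, 218–290), and the lever grip is at (510,282). Next I'll get rough positions from the top view, then look closer with the wrist camera.

```bash
cat > h.py <<'E'
from plant import ctrl, viewer
import cv2, numpy as np
def cal(n):
    c=viewer.get_calibration(n); K=np.array([[c['fx'],0,c['cx']],[0,c['fy'],c['cy']],[0,0,1.]])
    return K,np.array(c['dist'],float),np.array(c['R'],float),np.array(c['t'],float)
def plane(uv,z,C):
    K,d,R,t=C
    n=cv2.undistortPoints(np.array(uv,float).reshape(-1,1,2),K,d).reshape(-1,2)
    r=np.c_[n,np.ones(len(n))]@R; o=-R.T@t
    return o+r*((z-o[2])/r[:,2])[:,None]
def proj(X,C):
    K,d,R,t=C
    return cv2.projectPoints(np.array(X,float).reshape(-1,3),cv2.Rodrigues(R)[0],t,K,d)[0].reshape(-1,2)
E
python3 - <<'E'
from h import *
C=cal("top")
print("spindle ends",plane([[187,317],[313,321]],50,C).round(1))
print("plate corners",plane([[378,218],[493,231],[488,290],[375,277]],12,C).round(1))
print("tape,sanding,hex",plane([[217,178],[421,333],[160,282]],20,C).round(0))
for p,y in (([340,235,300],0),([340,100,300],0)):
    for yaw in (-np.pi/2,0,np.pi/2): print(p,yaw,ctrl.ik(p,[np.pi,0,yaw]))
c=viewer.get_calibration("wrist"); R=np.array(c['R']);o=-R.T@np.array(c['t'])
print("wrist cam",o,R[2],c['fx'], c['cx'],c['cy'], R[0])
E
```

```text
spindle ends [[429.5 335.6  50. ]
 [427.3  87.2  50. ]]
plate corners [[ 641.9  -41.4   12. ]
 [ 620.1 -277.8   12. ]
 [ 498.6 -266.6   12. ]
 [ 519.3  -36.9   12. ]]
tape,sanding,hex [[ 717.  295.   20.]
 [ 409. -130.   20.]
 [ 498.  401.   20.]]
[340, 235, 300] -1.5707963267948966 None
[340, 235, 300] 0 [ 4.13442097e-01 -3.57448179e-01  1.87198839e+00 -4.44089210e-16
  1.62705244e+00  1.98423842e+00]
[340, 235, 300] 1.5707963267948966 [ 4.13442097e-01 -3.57448179e-01  1.87198839e+00 -4.44089210e-16
  1.62705244e+00  4.13442097e-01]
[340, 100, 300] -1.5707963267948966 None
[340, 100, 300] 0 [ 6.24090887e-02 -5.20186941e-01  1.98304891e+00 -4.44089210e-16
  1.67873069e+00  1.63320542e+00]
[340, 100, 300] 1.5707963267948966 [ 6.24090887e-02 -5.20186941e-01  1.98304891e+00 -4.44089210e-16
  1.67873069e+00  6.24090887e-02]
wrist cam [116.27344403 619.15594936 382.75582786] [ 0.26451175 -0.0847816  -0.96064854] 331.14332389354604 317.1264722383105 234.7295223405106 [ 0.30132882  0.95351956 -0.00118243]
```

Run:
```python
from h import *
import pickle
S={}
for n,p in (("sp",[345,190,150]),("hd",[480,-130,170])):
    ctrl.goto(p,[np.pi,0,np.pi/2])
    S[n]=(cal("wrist"),); im=viewer.snapshot("wrist"); S[n]=(S[n][0],im)
    cv2.imwrite(f"pics/w_{n}.png",im); print(ctrl.read_t(),ctrl.read_ee_pos(),ctrl.read_contact_force())
pickle.dump(S,open("S.pkl","wb"))
```

```text
1.7583 [345.2458434  190.72057195 150.34992048] [ 0.37522336  0.4507999  -0.05944936]
3.1167 [ 479.96189653 -128.63655455  169.87197265] [-0.95400782  0.54047766 -0.25599534]
```

View pics/w_sp.png

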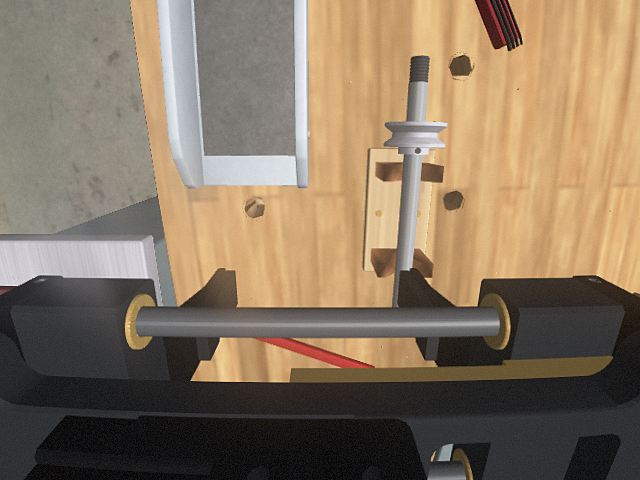

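View pics/w_hd.png

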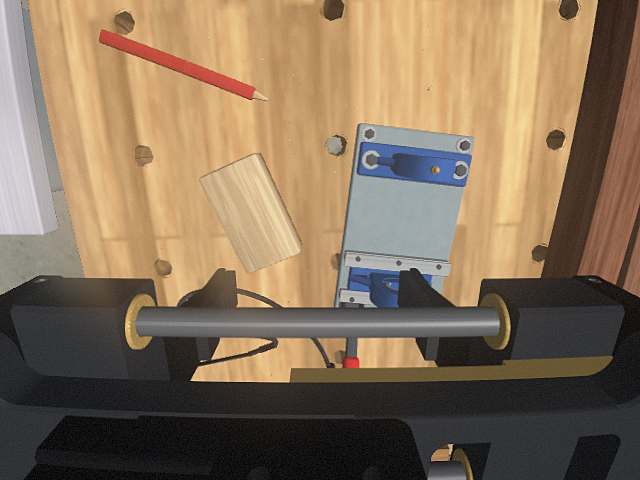

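The wrist view of the spindle shows the stub at rows 55–122 near column 420, the pulley centred at about (415,134) and the shaft running down to about (403,270). The head view shows the plate's far corners at (358,124) and (475,136), the fixed block at (413,165) and the loose bearing at about (385,285), partly hidden. I'll take one more head view further along.

Run:
```python
from h import *
import pickle
S=pickle.load(open("S.pkl","rb"))
ctrl.goto([470,-265,200],[np.pi,0,np.pi/2]); ctrl.sleep(.15)
C=cal("wrist"); im=viewer.snapshot("wrist"); S["h2"]=(C,im); pickle.dump(S,open("S.pkl","wb"))
cv2.imwrite("pics/w_h2.png",im[60:360,200:600].repeat(2,0).repeat(2,1)); print(ctrl.read_t())
C,im=S["sp"]; g=cv2.GaussianBlur(cv2.cvtColor(im,cv2.COLOR_BGR2GRAY),(3,3),0).astype(int)
sat=cv2.cvtColor(im,cv2.COLOR_BGR2HSV)[...,1]
for r in list(range(60,122,6))+list(range(158,262,8)):
    x=np.arange(395 if r>150 else 400,440); m=sat[r,x]<60
    xs=x[m]; print(r,xs.min() if len(xs) else None,xs.max() if len(xs) else None,m.sum())
c=range(50,165); print([int(sat[r,419]) for r in range(48,62)],[int(sat[r,395]) for r in range(115,160)])
```

```text
3.925
60 412 428 16
66 412 428 17
72 410 427 17
78 410 427 16
84 409 427 19
90 409 427 19
96 408 426 19
102 408 426 19
108 408 425 18
114 407 425 19
120 407 424 18
158 404 422 19
166 403 421 19
174 403 420 18
182 402 419 18
190 402 419 18
198 401 418 18
206 401 429 18
214 400 416 17
222 399 416 18
230 399 415 17
238 398 414 17
246 397 413 17
254 397 413 17
[106, 103, 107, 102, 105, 102, 104, 103, 19, 33, 14, 21, 31, 36] [117, 113, 111, 115, 112, 121, 87, 14, 9, 15, 21, 23, 26, 27, 24, 27, 23, 16, 25, 18, 18, 16, 13, 11, 12, 16, 14, 19, 8, 10, 4, 9, 124, 108, 83, 81, 82, 83, 80, 82, 84, 80, 85, 82, 85]
```

View pics/w_h2.png

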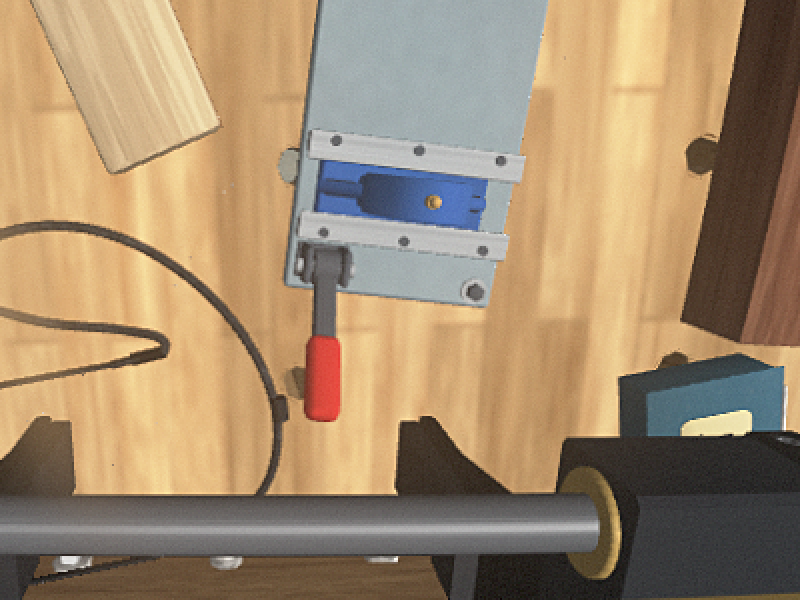

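The second head view (2x crop) shows the plate's left edge near crop x 285–322 and its right edge from (545,20) to (490,307). The loose bearing's brass nipple is at (433,202). The lever runs from its pivot at (325,262) to its grip tip at (323,420).

```bash
cat > m.py <<'E'
from h import *
import pickle
S=pickle.load(open("S.pkl","rb"))
def line(P): 
    d,_,_,_=0,0,0,0
    vx,vy,x,y=cv2.fitLine(P[:,:2].astype(np.float32),cv2.DIST_HUBER,0,.01,.01).ravel(); v=np.array([vx,vy]); 
    return np.array([x,y]),v*np.sign(-v[1])
# spindle
C,im=S["sp"]; sat=cv2.cvtColor(im,cv2.COLOR_BGR2HSV)[...,1].astype(float)
def edge(s,r,a,b,th=60):  # subpixel low-saturation run inside [a,b]
    x=np.arange(a,b); v=s[r,a:b]; m=np.where(v<th)[0]; l,h=m[0],m[-1]
    f=lambda i,j:a+i+(th-v[i])/(v[j]-v[i])*(j-i)
    return f(l,l-1),f(h,h+1)
mid=[]
for r in list(range(84,120,2))+list(range(160,200,2))+list(range(214,260,2)):
    e=edge(sat,r,390 if r>150 else 400,426 if r>150 else 440); mid.append([sum(e)/2,r])
P=plane(mid,50,C); p,v=line(P); 
print("spindle axis",p,v,"resid",np.std((P[:,:2]-p)@[-v[1],v[0]]))
# stub end (upper rim z=58 -> use top silhouette) & pulley mid at z=76 top
print("stub end@50/58",plane([[420,55.7],[420,55.7]],50,C)[0],plane([[420,55.7]],58,C)[0])
print("pulley edge side(385..) rows 121.5,146.5 @50",plane([[395,121.5],[395,146.7]],50,C))
print("hub bottom rows: ",[int(x) for x in sat[140:165,418]],im[140:165,418].mean(1).astype(int).tolist())
for n,rows in (("hd",range(146,245,4)),("h2",range(64,200,4))):
    C,im=S[n]; hsv=cv2.cvtColor(im,cv2.COLOR_BGR2HSV); s=hsv[...,1]; h=hsv[...,0]
    wood=((h<30)&(s>70)).astype(np.uint8); 
    L=[];Rr=[]
    for r in rows:
        c0=400
        if n=="h2" and 120<r<190: 
            pass
        rr=np.where(wood[r,c0:560])[0]; ll=np.where(wood[r,200:c0])[0]
        Rr.append([c0+rr[0]-.5,r]); L.append([200+ll[-1]+.5,r])
    for nm,E,z in (("right",Rr,12),("left",L,0)):
        P=plane(E,z,C); p,v=line(P); q=(P[:,:2]-p)@[-v[1],v[0]]
        k=abs(q-np.median(q))<1; p,v=line(P[k]); print(n,nm,p.round(2),v.round(4),np.degrees(np.arctan2(v[0],-v[1])).round(2),k.sum(),len(k))
E
python3 m.py
```

```text
Traceback (most recent call last):
  File "m.py", line 16, in <module>
    e=edge(sat,r,390 if r>150 else 400,426 if r>150 else 440); mid.append([sum(e)/2,r])
  File "m.py", line 13, in edge
    return f(l,l-1),f(h,h+1)
                    ~^^^^^^^
  File "m.py", line 12, in <lambda>
    f=lambda i,j:a+i+(th-v[i])/(v[j]-v[i])*(j-i)
                                ~^^^
IndexError: index 36 is out of bounds for axis 0 with size 36
```

```bash
sed -i 's/^    e=edge.*/    try: e=edge(sat,r,390 if r>150 else 400,426 if r>150 else 440)\n    except IndexError: continue\n    if 15<e[1]-e[0]<21: mid.append([sum(e)\/2,r])/' m.py; python3 m.py
```

```text
spindle axis [429.70255 242.85959] [-0.00744129 -0.9999723 ] resid 0.08779867437884946
stub end@50/58 [430.32946301 334.82922028  50.        ] [428.03304685 332.98800879  58.        ]
pulley edge side(385..) rows 121.5,146.5 @50 [[412.45060119 282.63819498  50.        ]
 [413.64616546 261.73335135  50.        ]]
hub bottom rows:  [7, 11, 6, 6, 9, 5, 7, 7, 24, 13, 15, 15, 20, 2, 9, 4, 5, 4, 3, 4, 5, 5, 4, 3, 5] [182, 182, 169, 183, 197, 203, 219, 134, 89, 95, 97, 98, 84, 132, 233, 200, 196, 199, 196, 197, 197, 196, 194, 196, 192]
hd right [ 637.19 -116.23] [-0.1116 -0.9938] -6.41 20 25
hd left [ 514.77 -114.31] [-0.1073 -0.9942] -6.16 25 25
h2 right [ 631.65 -170.02] [-0.1041 -0.9946] -5.98 25 34
h2 left [ 509.43 -163.88] [-0.1031 -0.9947] -5.92 30 34
```

Run:
```python
from h import *
import pickle
S=pickle.load(open("S.pkl","rb"))
a=np.radians(6.03); hx=-np.array([np.sin(a),np.cos(a)]); hy=np.array([np.cos(a),-np.sin(a)])
def H(n,uv,z):
    P=plane(uv,z,S[n][0])[:,:2]; return np.c_[P@hx,P@hy-584.93].round(1).tolist()
# end edges: scan columns for plate end
for n,cols,rng in (("hd",range(385,465,10),range(100,150)),("h2",range(375,425,10),range(225,185,-1))):
    im=S[n][1]; hsv=cv2.cvtColor(im,cv2.COLOR_BGR2HSV)
    E=[]
    for c in cols:
        for r in rng:
            if not(hsv[r,c,0]<30 and hsv[r,c,1]>70): break
        E.append([c,r+(-.5 if n=="hd" else .5)])
    for z in (0,12): print(n,z,H(n,E,z))
for n,w in (("hd",(slice(150,190),slice(400,470))),("h2",(slice(140,180),slice(380,450)))):
    im=S[n][1][w]; hsv=cv2.cvtColor(im,cv2.COLOR_BGR2HSV)
    m=(hsv[...,0]<30)&(hsv[...,1]>110)&(hsv[...,2]>80); y,x=np.nonzero(m); uv=[[x.mean()+w[1].start,y.mean()+w[0].start]]
    print(n,"nipple",m.sum(),uv,H(n,uv,88),H(n,uv,85))
    b=(hsv[...,0]>95)&(hsv[...,0]<130)&(hsv[...,1]>120)
C,im=S["h2"]; hsv=cv2.cvtColor(im,cv2.COLOR_BGR2HSV)
m=((hsv[...,0]<8)|(hsv[...,0]>172))&(hsv[...,1]>150)&(hsv[...,2]>100); m[:200]=0;m[300:]=0;m[:,:330]=0;m[:,400:]=0
y,x=np.nonzero(m); print("grip px",x.min(),x.max(),y.min(),y.max()); 
for z in (60,75,90,100): print(z,H("h2",[[x.mean(),y.min()],[x.mean(),y.max()]],z))
```

```text
hd 0 [[-20.9, -31.8], [-21.1, -21.2], [-21.4, -10.4], [-20.6, 0.5], [-20.8, 11.3], [-21.1, 22.2], [-20.4, 33.3], [-20.7, 44.3]]
hd 12 [[-20.2, -34.1], [-20.4, -23.8], [-20.6, -13.4], [-19.9, -2.9], [-20.1, 7.6], [-20.4, 18.1], [-19.6, 28.9], [-19.9, 39.5]]
h2 0 [[206.1, -19.1], [206.0, -6.8], [205.8, 5.5], [205.7, 17.9], [205.6, 30.3]]
h2 12 [[203.9, -21.5], [203.8, -9.6], [203.7, 2.4], [203.6, 14.3], [203.5, 26.4]]
hd nipple 73 [[np.float64(448.54794520547944), np.float64(174.9041095890411)]] [[17.3, 10.4]] [[17.5, 11.6]]
h2 nipple 32 [[np.float64(416.09375), np.float64(160.40625)]] [[144.2, -5.7]] [[144.3, -4.8]]
grip px 352 369 228 270
60 [[219.6, -42.2], [266.1, -35.4]]
75 [[215.8, -44.7], [260.3, -38.2]]
90 [[212.1, -47.1], [254.5, -41.0]]
100 [[209.6, -48.8], [250.6, -42.8]]
```

```bash
cat >> h.py <<'E'
from scipy.spatial.transform import Rotation as Ro
a=np.radians(6.03); HX=np.array([-np.sin(a),-np.cos(a),0]); HY=np.array([np.cos(a),-np.sin(a),0]); Z=np.array([0,0,1.])
O=np.array([572.0,-152.7,0])
def pose(piv,s,yaw=0,pit=0,sag=0,frame=(O,HX,HY)):
    """spindle axis passes head point piv; spindle origin is s mm along it from piv; yaw to +y, pit nose up (rad)"""
    o,hx,hy=frame
    def d(p): return np.cos(p)*(np.cos(yaw)*hx+np.sin(yaw)*hy)+np.sin(p)*Z
    G=o+piv[0]*hx+piv[1]*hy+piv[2]*Z+(s-48)*d(pit)
    t=d(pit+sag); y=np.cross(Z,t); y/=np.linalg.norm(y); x=-t; zt=np.cross(x,y)
    if zt[2]>0: y=-y; zt=-zt
    return G+ctrl.grip_depth*zt, Ro.from_matrix(np.c_[x,y,zt]).as_euler('xyz')
def F(): return np.round(ctrl.read_contact_force(),1)
E
python3 - <<'E'
from h import *
import pickle
C,im=pickle.load(open("S.pkl","rb"))["hd"]
hsv=cv2.cvtColor(im[160:180,425:445],cv2.COLOR_BGR2HSV); m=(hsv[...,0]<30)&(hsv[...,1]>110); y,x=np.nonzero(m)
P=plane([[x.mean()+425,y.mean()+160]],88,C)[0]-O; print("fixed nipple",m.sum(),P@HX,P@HY)
d=np.array([-.00744,-.99997,0]); fr=(np.array([429.8,256.4,0]),d,np.cross(Z,d))
p,r=pose([0,0,50],0,frame=fr); print(p,r)
ctrl.goto(p+[0,0,75],r); ctrl.movel(p,120); ctrl.sleep(.2); print(F(),ctrl.read_ee_pos())
ctrl.command_gripper(0,60); ctrl.sleep(.2)
print("gap",ctrl.read_finger_gap()*87,ctrl.read_finger_force(),F(),np.round(ctrl.read_torque(),2))
for dz in (1,2,3,4,5,8):
    ctrl.movel(p+[0,0,dz],20); ctrl.sleep(.1); print(dz,F(),np.round(ctrl.read_torque(),2))
ctrl.movel(p+[0,0,40],80); ctrl.sleep(.3); print(F(),np.round(ctrl.read_torque(),2),ctrl.read_ee_pos(),ctrl.read_t())
im=viewer.snapshot("scene"); cv2.imwrite("pics/scene1.png",im)
C=cal("scene"); i0=cv2.imread("pics/scene0.png")
print("nose before exp",proj([[428.55,88.4,50]],C)," after exp sag0..4",proj([[428.55,88.4,90-k] for k in range(5)],C).round(1).tolist())
c=lambda i:cv2.resize(i[195:285,205:285],None,fx=5,fy=5,interpolation=cv2.INTER_CUBIC)
cv2.imwrite("pics/sag.png",np.hstack([c(i0),c(im)]))
E
```

```text
fixed nipple 42 -77.63174959495049 -2.233331409486026
[430.15712    304.39856     31.30004344] [-3.14159265  0.          1.56335624]
[-1.2  0.1 -0.5] [430.98267565 304.79550591  32.34511504]
gap 0.7862517046928374 0.0 [ 1.3  0.2 -0.1] [-0.08  0.06  0.02]
1 [ 0.1 -0.5 -0.1] [-0.1   0.03 -0.03]
2 [ 0.8 -0.3  0.1] [-0.12  0.07 -0.01]
3 [ 0.1 -0.7  0.6] [-0.1   0.06 -0.03]
4 [ 0.1 -0.6  0.1] [-0.07  0.08 -0.07]
5 [ 0.2  1.4 -0.2] [-0.16  0.02  0.02]
8 [-0.9  0.6 -0.7] [-0.11  0.02 -0.  ]
[ 0.5  0.1 -0.6] [-0.12  0.08  0.02] [429.79816453 304.19768284  70.80635924] 11.7
nose before exp [[265.01044197 267.00685664]]  after exp sag0..4 [[263.9, 252.3], [264.0, 252.7], [264.0, 253.1], [264.0, 253.5], [264.1, 253.8]]
```

View pics/sag.png

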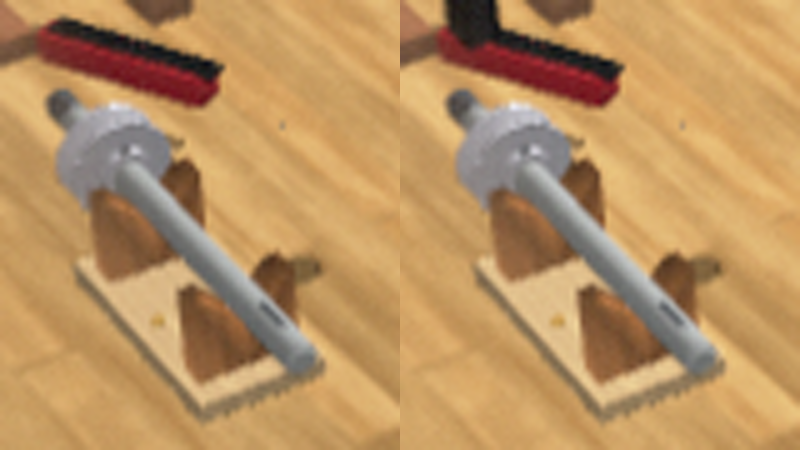

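The before and after crops are the same: the spindle is still in its cradle with its nose at crop (300,360). The finger is up at (470,20), so the grip closed on nothing. I'll check where the TCP and stub project.

Run:
```python
from h import *
C=cal("scene")
e=ctrl.read_ee_pos(); print(e,ctrl.read_orientation(),ctrl.read_finger_gap())
names=["tcp","stubend","origin","nose"]
print(dict(zip(names,proj([e,[430.4,334.4,50],[429.8,256.4,50],[428.5,88.4,50]],C).round(1).tolist())))
print("seen: stub end",(205+60/5,195+95/5),"nose",(205+300/5,195+360/5))
ctrl.command_gripper(1.0); print(ctrl.read_finger_gap(),ctrl.read_t())
cv2.imwrite("pics/scene2.png",cv2.resize(viewer.snapshot("scene")[120:300,150:350],None,fx=3,fy=3))
```

```text
[429.86883202 304.23230927  70.85471497] [-3.14088915e+00  4.10100973e-04  1.56336826e+00] 0.00542995648332344
{'tcp': [220.2, 213.5], 'stubend': [215.8, 214.9], 'origin': [230.1, 230.1], 'nose': [265.0, 267.0]}
seen: stub end (217.0, 214.0) nose (265.0, 267.0)
0.9980279946687354 13.2667
```

View pics/scene2.png

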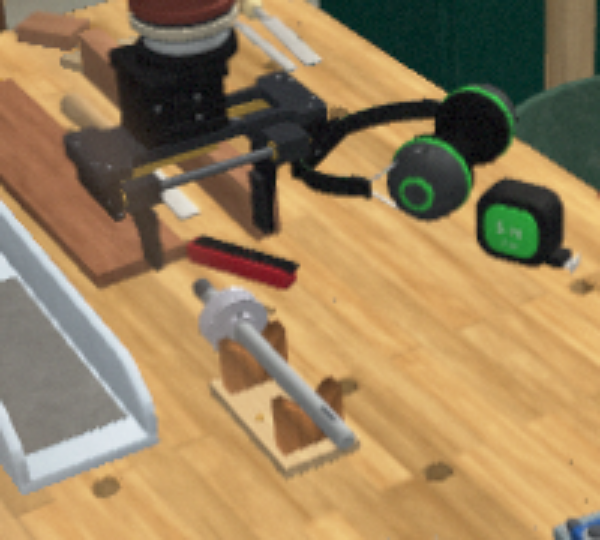

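The spindle projects exactly where it's seen. The fingertips are at crop (153,265) and (265,235), about 10 px above where the reported TCP should appear, so I'll check with the other two cameras.

Run:
```python
from h import *
e=ctrl.read_ee_pos(); C=cal("scene"); T=cal("top"); W=cal("wrist")
pts=[e+[s*43.5,0,dz] for dz in (0,26) for s in (-1,1)]
print("scene",proj(pts,C).round(1).tolist()); print("top",proj(pts,T).round(1).tolist())
print("wrist tips",proj(pts,W).round(0).tolist(),"stub",proj([[430.4,334.4,50],[430.2,304.4,50],[430,282,50]],W).round(0).tolist())
w=viewer.snapshot("wrist"); t=viewer.snapshot("top")
b=np.zeros((480,800,3),np.uint8); b[:,:500]=w[:,70:570]; b[:450,500:]=cv2.resize(t[230:380,120:220],(300,450))
cv2.imwrite("pics/wt.png",b)
```

```text
scene [[203.9, 219.0], [236.4, 207.7], [202.6, 209.8], [235.5, 198.6]]
top [[199.5, 339.9], [201.8, 294.5], [196.6, 340.6], [198.9, 294.2]]
wrist tips [[246.0, 267.0], [385.0, 266.0], [237.0, 284.0], [394.0, 283.0]] stub [[316.0, 212.0], [316.0, 255.0], [316.0, 285.0]]
```

View pics/wt.png

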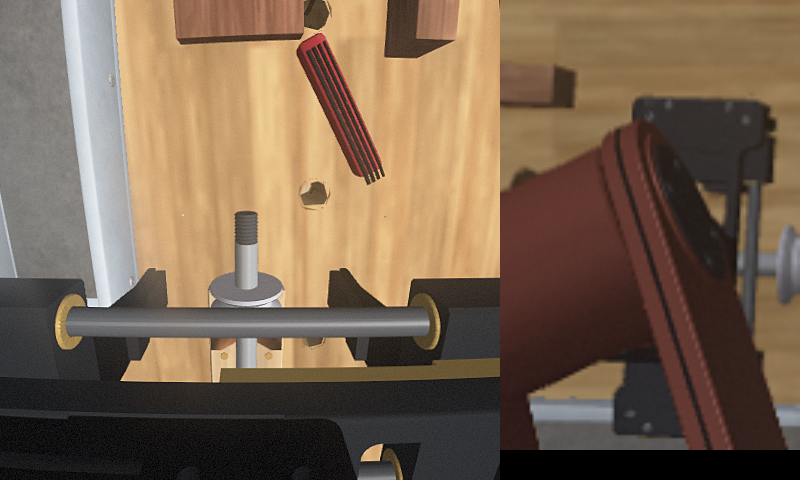

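The wrist view shows the stub at crop (246,212–275), as predicted. The fingertips at (163,270) and (332,270) are too far apart for the reported TCP, and the scene view agrees. The real tips sit about 27 mm higher than reported, so the fingers closed just above the stub. I'll use an effective depth about 27 mm larger and descend with force checks.

```bash
sed -i 's/ctrl.grip_depth\*zt/(ctrl.grip_depth+27)*zt/' h.py
python3 - <<'E'
from h import *
d=np.array([-.00744,-.99997,0]); fr=(np.array([429.8,256.4,0]),d,np.cross(Z,d))
p,r=pose([0,0,50],0,frame=fr)
for dz in (27,18,9,0):
    ctrl.movel(p+[0,0,dz],80); f=F(); print(dz,f,ctrl.read_ee_pos().round(1))
    if abs(f[2])>5: ctrl.movel(p+[0,0,40],80); raise SystemExit
ctrl.sleep(.1);print(ctrl.read_ee_pos().round(1))
ctrl.command_gripper(0,60); ctrl.sleep(.2)
print("gap",ctrl.read_finger_gap()*87,ctrl.read_finger_force(),F(),np.round(ctrl.read_torque(),2),ctrl.read_t())
E
```

```text
27 [0.3 0.2 0.5] [430.  304.3  31. ]
18 [-0.1 -0.5 -0.1] [429.8 304.2  21.9]
9 [-0.1  0.3 -0.5] [429.6 304.1  12.7]
0 [-0.1  0.4  0.1] [429.5 304.1   3.6]
[430.1 304.4   4.2]
gap 14.241487360982902 60.00828981399536 [-1.7  1.1  0.6] [-0.08  0.4  -0.07] 16.3167
```

Run:
```python
from h import *
d=np.array([-.00744,-.99997,0]); fr=(np.array([429.8,256.4,0]),d,np.cross(Z,d))
p,r=pose([0,0,50],0,frame=fr)
ctrl.movel(p+[0,0,40],60); ctrl.sleep(.3)
print([ (F().tolist(),np.round(ctrl.read_torque(),2).tolist()) for _ in range(2)],ctrl.read_ee_pos(),ctrl.read_finger_gap()*87,ctrl.read_t())
im=viewer.snapshot("scene"); cv2.imwrite("pics/scene3.png",im)
C=cal("scene"); i0=cv2.imread("pics/scene0.png")
print("exp sag0..5",proj([[428.55,88.4,90-k] for k in range(0,12,2)],C).round(1).tolist(),proj([[429.8,256.4,90]],C))
c=lambda i:cv2.resize(i[190:280,205:285],None,fx=5,fy=5,interpolation=cv2.INTER_CUBIC)
cv2.imwrite("pics/sag2.png",np.hstack([c(i0),c(im)]))
```

```text
[([-0.3, 0.2, -3.3], [0.06, 0.1, 0.01]), ([-0.3, 0.2, -3.3], [0.06, 0.1, 0.01])] [429.90348041 304.26990835  43.91571284] 14.081567907395131 17.4333
exp sag0..5 [[263.9, 252.3], [264.0, 253.1], [264.1, 253.8], [264.1, 254.6], [264.2, 255.3], [264.2, 256.1]] [[228.5548295  216.00341047]]
```

View pics/sag2.png

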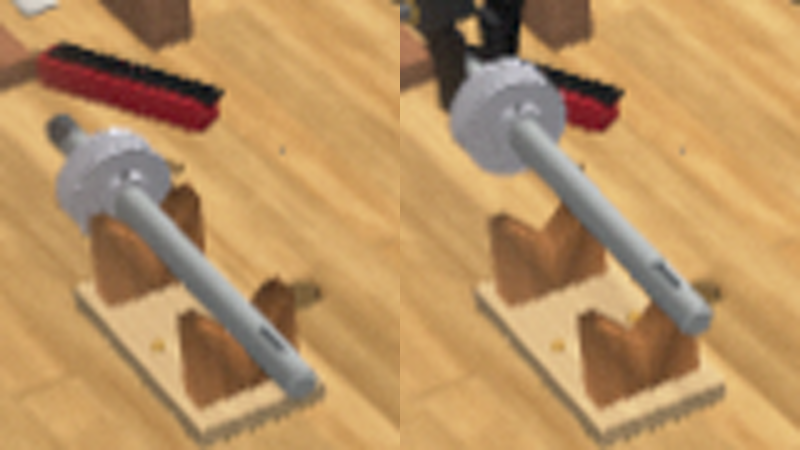

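The spindle is lifted. In the crop its nose moved from (300,385) to (295,322) and the slot from (270,340) to (265,275). I'll measure the sag with sub-pixel patch matching.

Run:
```python
from h import *
i0=cv2.imread("pics/scene0.png");i1=cv2.imread("pics/scene3.png"); C=cal("scene"); k=8
def shift(w):
    x0,y0,x1,y1=w
    t=cv2.resize(i0[y0:y1,x0:x1],None,fx=k,fy=k,interpolation=cv2.INTER_CUBIC)
    s=cv2.resize(i1[y0-20:y1+6,x0-6:x1+6],None,fx=k,fy=k,interpolation=cv2.INTER_CUBIC)
    m=cv2.matchTemplate(s,t,cv2.TM_CCOEFF_NORMED); _,v,_,l=cv2.minMaxLoc(m); return v,l[0]/k-6,l[1]/k-20
for n,w,X in (("slot",(255,253,263,264),115),("tip",(258,258,269,269),90),("shaft end",(252,250,268,269),105),("hub",(221,217,237,233),262),("mid",(238,238,248,248),180)):
    A=proj([[429.8-.00744*(256.4-X),X,50],[429.8-.00744*(256.4-X),X,90],[429.8-.00744*(256.4-X),X,88]],C)
    s=shift(w); e=A[1]-A[0]; g=(A[2]-A[1])/2
    print(n,np.round(s,2),"exp",e.round(2),"drop mm",((s[2]-e[1])/g[1]).round(2))
```

```text
slot [ 0.7   5.5  -5.88] exp [ -1.15 -14.58] drop mm 23.48
tip [  0.63  -6.   -18.88] exp [ -1.07 -14.67] drop mm -11.28
shaft end [ 0.49  6.   -5.5 ] exp [ -1.12 -14.62] drop mm 24.52
hub [  0.68  -2.   -13.38] exp [ -1.54 -14.05] drop mm 1.89
mid [ 0.87  6.   -6.  ] exp [ -1.35 -14.35] drop mm 22.9
```

Run:
```python
from h import *
C=cal("scene"); k=4
def cl(f,dv):
    im=cv2.imread(f); s=cv2.resize(cv2.cvtColor(im,cv2.COLOR_BGR2HSV)[...,1].astype(np.float32),None,fx=k,fy=k,interpolation=cv2.INTER_CUBIC)
    r=[]
    for X in range(215,105,-5):
        u,v=proj([[429.8-.00744*(256.4-X),X,50 if dv==0 else 87]],C)[0]
        n=np.array([.72,-.69]); q=np.arange(-9,9,.1)   # across the shaft in the image
        val=cv2.remap(s,((u+q*n[0]+.5)*k-.5).astype(np.float32)[None],((v+q*n[1]+.5)*k-.5).astype(np.float32)[None],1)[0]
        c=90; 
        if val[c]>55: continue
        a=c
        while a>0 and val[a]<55:a-=1
        b=c
        while b<179 and val[b]<55:b+=1
        r.append([X,(q[a]+q[b])/2,q[b]-q[a]])
    return np.array(r)
for f,dv in (("pics/scene0.png",0),("pics/scene3.png",1)):
    r=cl(f,dv); k2=abs(r[:,2]-np.median(r[:,2]))<.8; r=r[k2]; c=np.polyfit(r[:,0],r[:,1],1); print(f,len(r),np.median(r[:,2]),"at 88.4/256:",np.polyval(c,[88.4,256.4,304.4]).round(3),np.std(r[:,1]-np.polyval(c,r[:,0])).round(3))
X=np.array([[428.55,88.4,87],[428.55,88.4,86],[429.8,256.4,87],[429.8,256.4,86]]);p=proj(X,C); n=np.array([.72,-.69]);print("px per mm drop",(p[1]-p[0])@n,(p[3]-p[2])@n)
```

```text
pics/scene0.png 22 6.949999999999975 at 88.4/256: [0.56  0.382 0.331] 0.101
pics/scene3.png 22 6.8999999999999755 at 88.4/256: [-0.084  1.013  1.326] 0.098
px per mm drop -0.23760569986512647 -0.2181856187796444
```

Run:
```python
from h import *
cv2.imwrite("pics/top3.png",viewer.snapshot("top")); k=4
def cl(f,cam,zf,n,lo,hi):
    C=cal(cam); im=cv2.imread(f); s=cv2.resize(cv2.cvtColor(im,cv2.COLOR_BGR2HSV)[...,1].astype(np.float32),None,fx=k,fy=k,interpolation=cv2.INTER_CUBIC); r=[]
    for X in range(235,95,-3):
        u,v=proj([[429.8-.00744*(256.4-X),X,zf(X)]],C)[0]; q=np.arange(-9,9,.1)
        val=cv2.remap(s,((u+q*n[0]+.5)*k-.5).astype(np.float32)[None],((v+q*n[1]+.5)*k-.5).astype(np.float32)[None],1)[0]
        if val[90]>55: continue
        a=b=90
        while a>0 and val[a]<55:a-=1
        while b<179 and val[b]<55:b+=1
        r.append([X,(q[a]+q[b])/2,q[b]-q[a]])
    r=np.array(r); r=r[abs(r[:,2]-np.median(r[:,2]))<.8]; c=np.polyfit(r[:,0],r[:,1],1)
    print(f,len(r),np.std(r[:,1]-np.polyval(c,r[:,0])).round(3)); return np.polyval(c,[88.4,256.4])
n1=np.array([0,1.]); n2=np.array([.72,-.69])
zf=lambda z:(lambda X:z)
dt=cl("pics/top3.png","top",zf(88),n1,0,0)-cl("pics/top0.png","top",zf(50),n1,0,0)
ds=cl("pics/scene3.png","scene",zf(88),n2,0,0)-cl("pics/scene0.png","scene",zf(50),n2,0,0)
for i,(y,nm) in enumerate(((88.4,"nose"),(256.4,"org"))):
    P=np.array([[429,y,88],[430,y,88],[429,y,89]]); A=[]
    for cam,n in(("top",n1),("scene",n2)):
        p=proj(P,cal(cam)); A.append([(p[1]-p[0])@n,(p[2]-p[0])@n])
    s=np.linalg.solve(A,[dt[i],ds[i]]); print(nm,"dx %.2f z-88 %.2f"%tuple(s),dt[i],ds[i])
```

```text
pics/top3.png 47 0.073
pics/top0.png 47 0.075
pics/scene3.png 47 0.107
pics/scene0.png 47 0.117
nose dx 0.12 z-88 -3.36 -0.0919734813444339 -0.7514801110083231
org dx 0.42 z-88 0.44 -0.21759790317607086 0.2489824236817756
```

```bash
cat >> h.py <<'E'
M=np.array([-73,0,52.]); SAG=.0205
def mv(s,yaw=0,pit=0,dy=0,dz=0,vel=60,sag=None):
    p,r=pose(M+[0,dy,dz],s,yaw,pit,SAG if sag is None else sag); ctrl.movel(p,vel,rotation=r); return p
def FH():
    f=np.array(ctrl.read_contact_force()); return np.round([-(f@HX),f@HY,f[2]],1)   # axial resistance, lateral, vertical
E
python3 - <<'E'
from h import *
p,r=pose(M,-168-20,0,0,SAG); print(p,r,ctrl.ik(p,r))
ctrl.goto(p+[0,0,45],r); print(ctrl.read_t(),FH()); ctrl.movel(p,80); ctrl.sleep(.2); print(ctrl.read_t(),FH(),ctrl.read_ee_pos()-p)
f0=FH()
for s in np.arange(-184,-156,2):
    mv(s); f=FH(); print(s,f-f0,round(ctrl.read_t(),2))
    if f[0]-f0[0]>5: break
E
```

```text
[604.36178799 153.65871049   6.30960238] [3.14159265 0.0205     1.46555297] [ 0.1346601   0.41168602  1.65549324 -0.02258575  1.07939114  0.2506108 ]
18.45 [ 0.3  0.3 -3.2]
19.3667 [ 0.9 -0.2 -1.8] [0.69897489 0.007664   0.78482417]
-184 [-0.6  0.  -1.2] 19.62
-182 [-1.2  1.8 -0.3] 19.87
-180 [-0.7  0.5 -1. ] 20.12
-178 [-0.9  0.4 -0.5] 20.37
-176 [-0.8  0.7 -1. ] 20.62
-174 [-0.3 -0.6  0.2] 20.87
-172 [-1.2 -0.1 -0.1] 21.12
-170 [-0.6  0.1 -1.4] 21.37
-168 [-0.8 -0.2 -1.2] 21.62
-166 [-0.5  0.  -1.1] 21.87
-164 [-0.5  0.6 -1.5] 22.12
-162 [-0.8  0.3 -0.3] 22.37
-160 [-0.2  1.6 -0.1] 22.62
-158 [-0.3 -0.3 -0.5] 22.87
```

No contact 10 mm past the mouth plane, so the nose has gone in. I'll keep feeling through towards the loose bearing.

Run:
```python
from h import *
for s in np.arange(-154,-46,4):
    mv(s,vel=80); f=FH(); print(s,f,np.round(ctrl.read_torque(),2),round(ctrl.read_t(),2))
    if f[0]>5 or abs(f[1])>8 or abs(f[2]+3)>8: break
```

```text
-154 [-0.3  0.4 -2.3] [ 0.16  0.04 -0.02] 23.12
-150 [ 0.3  0.3 -2.6] [ 0.11  0.05 -0.  ] 23.37
-146 [-0.6 -0.1 -2.5] [ 0.16  0.09 -0.01] 23.62
-142 [-0.6  0.2 -3.3] [ 0.13  0.01 -0.02] 23.87
-138 [-0.6 -0.4 -2.4] [ 0.13  0.06 -0.06] 24.12
-134 [ 0.5  0.  -2.4] [ 0.14 -0.04  0.01] 24.37
-130 [ 0.   0.3 -3.7] [ 0.09  0.08 -0.01] 24.62
-126 [-0.7 -0.5 -1.3] [ 0.15 -0.03  0.06] 24.87
-122 [-0.5  1.1 -3.2] [ 0.09  0.02 -0.01] 25.12
-118 [ 0.3  0.3 -3.2] [ 0.11  0.04 -0.01] 25.37
-114 [ 0.6 -0.  -2.7] [ 0.11  0.08 -0.  ] 25.62
-110 [-0.3  0.  -2.1] [ 0.1   0.07 -0.03] 25.87
-106 [-0.1 -0.1 -2.2] [ 0.14  0.05 -0.06] 26.12
-102 [-0.5  0.2 -2.4] [0.12 0.04 0.02] 26.37
-98 [-0.1 -0.3 -2.5] [ 0.05  0.03 -0.04] 26.62
-94 [-0.2  0.6 -3. ] [0.07 0.05 0.04] 26.87
-90 [ 1.1 -0.2 -1.8] [0.12 0.09 0.01] 27.12
-86 [ 0.2  0.1 -2.3] [0.1  0.03 0.01] 27.37
-82 [-0.   0.6 -2.9] [ 0.18  0.05 -0.02] 27.62
-78 [ 0.2  0.2 -3.5] [ 0.11  0.04 -0.03] 27.87
-74 [-0.5 -1.1 -3.3] [ 0.09  0.02 -0.02] 28.12
-70 [ 0.3  0.4 -2.5] [ 0.13 -0.   -0.02] 28.37
-66 [-0.7 -1.1 -2.6] [ 0.16  0.05 -0.06] 28.62
-62 [-0.3  0.1 -3.1] [ 0.07 -0.01  0.01] 28.87
-58 [-0.3  0.2 -2.2] [ 0.11  0.05 -0.04] 29.12
-54 [-0.9 -0.3 -2.6] [ 0.15  0.   -0.  ] 29.37
-50 [ 2.1 -0.5 -2.3] [ 0.52 -0.02 -0.02] 29.62
```

Run:
```python
from h import *
s=viewer.snapshot("scene"); t=viewer.snapshot("top"); cv2.imwrite("pics/s4.png",s); cv2.imwrite("pics/t4.png",t)
b=np.zeros((600,800,3),np.uint8)
b[:300]=cv2.resize(t[205:295,315:535],(733,300),interpolation=cv2.INTER_CUBIC)[:, :].copy() if 0 else cv2.copyMakeBorder(cv2.resize(t[205:295,315:535],(733,300),interpolation=cv2.INTER_CUBIC),0,0,0,67,0)
b[300:,:]=cv2.copyMakeBorder(cv2.resize(s[255:365,300:450],(409,300),interpolation=cv2.INTER_CUBIC),0,0,0,391,0)
w=viewer.snapshot("wrist"); b[300:,410:800]=cv2.resize(w[0:480],(390,300))
cv2.imwrite("pics/chk.png",b); print(FH(),np.round(ctrl.read_torque(),2),ctrl.read_t(), ctrl.read_finger_gap()*87)
for n in("top","scene"): print(n,proj([O+x*HX+52*Z for x in (-121,-73,-57,45,57)],cal(n)).round(1).tolist())
```

```text
[ 2.7 -0.  -1.8] [ 0.53  0.04 -0.01] 29.7667 14.564532302272188
top [[374.9, 243.1], [398.8, 246.1], [406.8, 247.2], [458.0, 253.7], [464.1, 254.5]]
scene [[356.1, 269.7], [367.9, 282.4], [371.9, 286.7], [399.5, 316.5], [403.0, 320.2]]
```

View pics/chk.png

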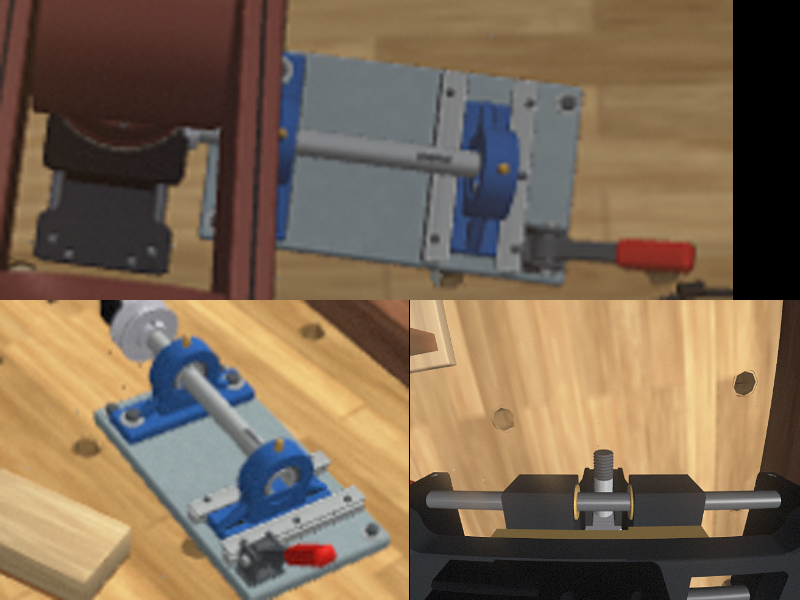

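The top crop shows the shaft through the fixed bearing with its nose at (478,163), against the loose bearing's face. That bearing's nipple is at (503,170), so it sits a few mm to −y. Contact came 12 mm early, and both nipples measured 12.6 mm off in x. So the plate isn't centred on the bearings and the head origin has to shift by −12.6 mm. Next I'll back off slightly and feel for the loose bore.

```bash
cat >> h.py <<'E'
O=O-12.6*HX; M=np.array([-65,0,52.])
_p=pose
def pose(piv,s,yaw=0,pit=0,sag=0,frame=None): return _p(piv,s,yaw,pit,sag,frame or (O,HX,HY))
E
python3 - <<'E'
from h import *
mv(-49); print(FH(),np.round(ctrl.read_torque(),2),ctrl.read_t())
ok=False
for dy in (-4.3,-2.8,-5.8,-1.3,-7.3):
    yaw=dy/122; mv(-49,yaw=yaw,vel=40); print("try",dy,FH(),round(ctrl.read_t(),2))
    for s in (-46.5,-45,-43.5,-42,-40.5,-39):
        mv(s,yaw=yaw,vel=30); f=FH(); m=np.round(ctrl.read_torque(),2); print(s,f,m,round(ctrl.read_t(),2))
        if f[0]>3.5: break
    else: ok=True; break
    mv(-49,yaw=yaw,vel=40)
print(ok)
E
```

```text
[ 0.1  0.1 -2.2] [0.1  0.06 0.01] 30.0167
try -4.3 [ 0.3  0.2 -2.2] 30.27
-46.5 [-0.2  0.9 -2.2] [ 0.15  0.06 -0.01] 30.52
-45 [ 0.2  0.6 -2.8] [ 0.11 -0.01 -0.  ] 30.77
-43.5 [-1.3 -0.4 -2.6] [ 0.11 -0.04 -0.02] 31.02
-42 [ 0.2  0.7 -2.5] [ 0.11 -0.02  0.02] 31.27
-40.5 [-1.2  0.9 -3.1] [ 0.06 -0.02  0.03] 31.52
-39 [-0.3  0.  -2. ] [0.09 0.03 0.01] 31.77
True
```

Run:
```python
from h import *
y0=-4.3/122
for s,k in ((-36,1),(-36,.66),(-36,.33),(-36,0),(-33,0),(-30,0),(-27,0),(-24,0),(-21,0),(-18,0),(-15,0),(-12.5,0),(-11,0),(-10,0),(-9,0),(-8,0),(-7,0),(-6,0),(-5,0)):
    mv(s,yaw=y0*k,vel=40); f=FH(); print(s,k,f,np.round(ctrl.read_torque(),2),round(ctrl.read_t(),2))
    if f[0]>7 or abs(f[1])>15 or abs(f[2]+2.5)>15: break
```

```text
-36 1 [-0.7 -0.  -2.7] [0.09 0.01 0.04] 32.02
-36 0.66 [-0.3  0.4 -1.4] [0.07 0.04 0.02] 32.27
-36 0.33 [-0.1 -1.3 -2.4] [ 0.12 -0.02 -0.05] 32.52
-36 0 [ 0.6  1.8 -2.2] [ 0.14 -0.15 -0.17] 32.77
-33 0 [ 2.5  0.3 -1.7] [ 0.5  -0.15 -0.14] 33.02
-30 0 [ 3.3  1.3 -1.8] [ 0.56 -0.28 -0.19] 33.27
-27 0 [ 3.   1.5 -1.1] [ 0.53 -0.21 -0.19] 33.52
-24 0 [ 2.2  1.3 -1.8] [ 0.5  -0.19 -0.13] 33.77
-21 0 [ 2.1  1.3 -2.4] [ 0.48 -0.16 -0.23] 34.02
-18 0 [ 2.3  0.1 -1.9] [ 0.42 -0.08 -0.17] 34.27
-15 0 [ 1.   0.3 -2. ] [ 0.43 -0.04 -0.21] 34.52
-12.5 0 [ 1.9  0.3 -2.3] [ 0.32 -0.04 -0.16] 34.77
-11 0 [ 1.2  0.2 -1.6] [ 0.4   0.03 -0.26] 35.02
-10 0 [ 2.2 -0.7 -2.8] [ 0.43  0.03 -0.22] 35.27
-9 0 [ 1.8 -0.6 -2. ] [ 0.38  0.1  -0.22] 35.52
-8 0 [ 2.  -1.1 -2.3] [ 0.49  0.12 -0.2 ] 35.77
-7 0 [ 5.1 -0.3 -1.8] [ 1.1   0.04 -0.23] 36.02
-6 0 [ 9.1 -0.4 -2.2] [ 1.67 -0.05 -0.23] 36.27
```

The force rose clearly at s ≈ −7.5, the expected home position. I'll seat it with a little more force, relax, release and back straight up.

Run:
```python
from h import *
for s in (-5,-4.3): 
    mv(s,vel=20); f=FH(); print(s,f,round(ctrl.read_t(),2))
    if f[0]>15: break
mv(-6.5,vel=20); print(FH())
ctrl.command_gripper(0.6); ctrl.sleep(.1); print("open",ctrl.read_finger_gap()*87,FH(),ctrl.read_t())
e=np.array(ctrl.read_ee_pos()); ctrl.movel(e+[0,0,60],80); print(FH())
ctrl.movel(e+[0,0,125],200); ctrl.command_gripper(0); print(ctrl.read_t(),FH())
cv2.imwrite("pics/s5.png",viewer.snapshot("scene"))
C=cal("scene"); i=cv2.imread("pics/s5.png")
# measure: pulley grey blob vs projection of home
g=lambda x,z=52:proj([O+x*HX+z*Z],C)[0].round(1)
print("home pulley centre",g(-73-16),"stub end",g(-151), "nose",g(95))
s=cv2.cvtColor(i,cv2.COLOR_BGR2HSV); u,v=g(-89).astype(int); w=s[v-20:v+20,u-25:u+25]; m=((w[...,1]<45)&(w[...,2]>120)).astype(np.uint8)
n,l,st,c=cv2.connectedComponentsWithStats(m); k=1+st[1:,4].argmax(); print("blob",c[k]+[u-25,v-20],st[k])
```

```text
-5 [12.8  0.  -1.6] 36.52
-4.3 [15.1 -0.3 -1.9] 36.77
[ 7.8 -0.3 -1.9]
open 52.115005003036984 [ 0.3 -0.2 -0.4] 38.0333
[-0.1 -1.  -0.3]
40.4917 [-0.  -0.4  0.3]
home pulley centre [360.8 274.7] stub end [346.2 259. ] nose [410.4 328.2]
blob [357.32352941 269.49509804] [ 14   7  25  22 204]
```

Run:
```python
from h import *
r=Ro.from_matrix(np.c_[-HX,HY*1.0,np.cross(-HX,HY)]); 
if r.as_matrix()[2,2]>0: r=Ro.from_matrix(np.c_[-HX,-HY,np.cross(-HX,-HY)])
r=r.as_euler('xyz')
piv=O+108*HX-42*HY+32*Z
def tip(th,off=7,rr=66): # reported TCP for true tip on lever's upper face
    return piv+rr*(np.cos(th)*HX+np.sin(th)*Z)+off*(-np.sin(th)*HX+np.cos(th)*Z)-27*Z
p=tip(1.0); p[2]=max(p[2]+30,110)
ctrl.goto(p,r); print(ctrl.read_t(),p,r)
t=viewer.snapshot("top"); cv2.imwrite("pics/t6.png",t)
f0=F(); 
for th in (1.0,.85,.7,.55,.4,.3,.2,.1,0.03):
    ctrl.movel(tip(th),60); f=F()-f0; print(th,f,ctrl.read_ee_pos()[2].round(1),round(ctrl.read_t(),2))
    if np.linalg.norm(f)>20: break
```

```text
41.5667 [ 517.08341525 -272.76502957  110.        ] [3.14159265 0.         1.46555297]
1.0 [-0.4  0.4  0.6] 64.7 42.52
0.85 [-1.2  0.2  0.9] 59.1 42.84
0.7 [-0.8 -0.7  0.3] 52.5 43.16
0.55 [-0.4 -0.6  1.6] 45.0 43.48
0.4 [-0.8  0.2  1.5] 36.6 43.79
0.3 [-1.   0.1  0.8] 30.8 44.05
0.2 [-0.1 -0.7  0.7] 24.5 44.31
0.1 [ 0.6 -0.7  0.8] 18.0 44.57
0.03 [-1.1  0.3  0.7] 13.6 44.82
```

Run:
```python
from h import *
e=np.array(ctrl.read_ee_pos()); z=12.5
while z>2:
    ctrl.movel([e[0],e[1],z],25); f=F(); print(z,f,round(ctrl.read_t(),2))
    if f[2]>12: break
    z-=1
s=viewer.snapshot("scene"); cv2.imwrite("pics/s7.png",s); C=cal("scene")
hsv=cv2.cvtColor(s,cv2.COLOR_BGR2HSV); m=((hsv[...,0]<6)|(hsv[...,0]>174))&(hsv[...,1]>170)&(hsv[...,2]>90); m[:310]=0;m[375:]=0;m[:,:380]=0;m[:,460:]=0
y,x=np.nonzero(m); print("red",len(x),x.min(),x.max(),y.min(),y.max())
piv=O+108*HX-42*HY+32*Z
for th in (0,.2,.4,.8): print(th,proj([piv+q*(np.cos(th)*HX+np.sin(th)*Z) for q in(43,89)],C).round(0).tolist())
print("tip true",proj([np.array(ctrl.read_ee_pos())+[0,0,k] for k in (0,27)],C).round(0).tolist())
```

```text
12.5 [ 0.3 -0.3  0.3] 45.07
11.5 [0.4 0.1 1.2] 45.32
10.5 [-0.4 -0.5  1.7] 45.57
9.5 [-0.6 -0.8  0.8] 45.82
8.5 [-0.7 -0.7  0.7] 46.07
7.5 [ 0.1 -0.5  1.7] 46.32
6.5 [ 0.8 -0.6  1.1] 46.57
5.5 [-1.4  0.2  7.2] 46.82
4.5 [-4.9  2.5 11.6] 47.07
3.5 [-5.9  3.3 18.8] 47.32
red 67 407 425 362 374
0 [[408.0, 362.0], [423.0, 379.0]]
0.2 [[408.0, 359.0], [423.0, 372.0]]
0.4 [[408.0, 355.0], [422.0, 363.0]]
0.8 [[406.0, 346.0], [417.0, 345.0]]
tip true [[414.0, 380.0], [415.0, 370.0]]
```

Run:
```python
from h import *
e=np.array(ctrl.read_ee_pos()); ctrl.movel(e+[0,0,8],40); ctrl.movel(e+[0,0,130],250); ctrl.goto(e+[-90,60,200],ctrl.read_orientation()); ctrl.sleep(.1); print(F(),ctrl.read_t())
C=cal("scene"); s=viewer.snapshot("scene"); cv2.imwrite("pics/s8.png",s); t=viewer.snapshot("top"); cv2.imwrite("pics/t8.png",t)
hsv=cv2.cvtColor(s,cv2.COLOR_BGR2HSV); m=((hsv[...,0]<6)|(hsv[...,0]>174))&(hsv[...,1]>150)&(hsv[...,2]>70); m[:310]=0;m[400:]=0;m[:,:380]=0;m[:,460:]=0
y,x=np.nonzero(m); print("red",len(x),x.min(),x.max(),y.min(),y.max(),x.mean(),y.mean())
piv=O+108*HX-42*HY+32*Z
for th in (0,.05,.1,.2,.4): print(th,proj([piv+q*(np.cos(th)*HX+np.sin(th)*Z) for q in(66,)],C).round(1).tolist())
# initial picture for calibration of same estimator
# spindle check in top: silver along axis upstream of the fixed bearing
ht=cv2.cvtColor(t,cv2.COLOR_BGR2HSV); T=cal("top")
for nm,off in (("axis",0),("hub",11),("pulley",21)):
    xs=np.arange(-160,-50,2.); p=proj([O+q*HX+off*HY+52*Z for q in xs],T); v=[ht[int(round(b)),int(round(a_))] for a_,b in p]
    print(nm,"".join("B" if 95<k[0]<130 and k[1]>120 else "s" if k[1]<50 else "." for k in v))
xs=np.arange(60,110,2.); p=proj([O+q*HX+52*Z for q in xs],T); print("nose","".join("B" if 95<k[0]<130 and k[1]>120 else "s" if k[1]<50 else "." for k in [ht[int(round(b)),int(round(a_))] for a_,b in p]),"s value",[int(ht[int(round(b)),int(round(a_)),2]) for a_,b in p])
```

```text
[ 0.6  0.3 -0.2] 49.1
red 199 407 425 361 380 415.94472361809045 370.3718592964824
0 [[415.3, 370.5]]
0.05 [[415.4, 369.3]]
0.1 [[415.5, 368.0]]
0.2 [[415.6, 365.2]]
0.4 [[415.0, 359.1]]
axis ......ssssssssssssssssssssssssssssssssssssss.BBB.sssBB.
hub .............................sssssssssssssssBBBBBBBBBB.
pulley ..............................sssssssssssss..BBBBBBBBBB
nose s.BBB.....B.sssssssssssss s value [81, 81, 109, 111, 114, 88, 104, 121, 89, 104, 112, 115, 125, 128, 127, 127, 128, 128, 115, 111, 111, 111, 112, 112, 111]
```

The lever reads 0 rad to within about 0.02, it stopped at a firm end stop, and the hub meets the blue bearing with no gap. I'm handing in.

```bash
python3 -c "
from plant import ctrl
print(ctrl.finish_job())"
```

```text
the job is handed in; nothing more can be done
None
```

I handed the job in at about 49 s: the spindle is through both bearings with its hub against the fixed one, the red clamp lever is pressed down to its stop, and the arm is clear. The fingers missed the stub on the first grasp because they sit about 27 mm higher than reported; the second grasp held. No verdict came back.

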